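Dose two grinding balls into the mill jar

TASK

Stand the open steel grinding jar under the outlet of the ball dispenser, let go of it, and dose exactly two grinding balls into it by pressing the dispenser's plunger fully home twice, letting it come right back out after each stroke. Press steadily and do not ram the plunger against its stop. Leave the jar standing upright there with its two balls, spill none, and leave the other things on the bench where they are.

Things in the scene. Friction and masses are not known exactly. Their poses are not given: they have to be found in the camera images.
- dispenser: Fixed white ball dispenser, 200 mm tall. Origin: on the bench under the axis of its clear upright magazine (34 mm square, four 24 mm balls stacked in it). +x is the way the plunger is pressed, y is its width. Base plate x -82 to +18 mm, 100 wide, 12 high; body block x -46 to +20 mm, 60 wide, up to z 78 mm (up to z 121 mm at x -48 to -17 mm).
- outlet (a point): End of the ball channel (dispenser x = +35 mm, z = 90 mm). The channel, 34 mm wide, overhangs the bench from x = +20 to +35 mm; underside 79 mm above the bench, side cheeks up to 115 mm. A ball falls off here, landing at x = 45 to 60 mm, only in the last 4 mm of the plunger's stroke; as the plunger comes back the next ball drops into place.
- spout (a point): Point on the bench under the outlet (dispenser x = +53 mm, z = 0), over which the middle of the jar should stand, within about 15 mm. Axes of the dispenser. A jar touching the body block has its centre at x = 49 mm.
- mouth (a point): Where the plunger's steel stem enters the body, on the plunger's axis (dispenser x = -52 mm, z = 98.5 mm; axes of the dispenser: press along +x). On the stem's outer end is a black flat round cap, 40 mm diameter, 12 mm thick, screwed in or out by the last user: at rest its outer face is 66 to 101 mm from here along -x (not told, find it), and 40 mm nearer when fully home.
- plunger (a joint): Plunger's slide, in m: 0 out at rest, 0.040 fully home against its stop. A spring returns it; about 4 N to start, 10 N fully home. It is meant for a hand: more than 35 N on it is ramming.
- jar: Loose open cylindrical stainless steel grinding jar, 58 mm outside diameter, 62 mm tall, wall 3 mm, floor 5 mm, about 0.35 kg. Origin: centre of its underside, z up. Starts empty and upright on the bench.
- ball1_center (a point): Centre of white ceramic grinding ball 1 counted from the bottom of the magazine (24 mm diameter). It is the first to be dosed.
- ball2_center (a point): Centre of white ceramic grinding ball 2 counted from the bottom of the magazine (24 mm diameter).
- ball3_center (a point): Centre of white ceramic grinding ball 3 counted from the bottom of the magazine (24 mm diameter).
- ball4_center (a point): Centre of white ceramic grinding ball 4 counted from the bottom of the magazine (24 mm diameter).
- jar_lid: Bystander: steel lid, 62 mm disc, 10 mm thick with a 24 mm knob up to 22 mm, lying on the bench. Origin: centre of its underside.
- beaker: Bystander: glass beaker, 72 mm across the rim, 100 mm tall. Origin: centre of its underside.
- spatula: Bystander: steel spatula, 180 mm long, lying along its x axis. Origin: under its middle.
- solvent_bottle: Bystander: capped glass bottle, 86 mm diameter, 200 mm tall. Origin: centre of its underside.
- sample_pot: Bystander: white capped pot, 60 mm diameter, 70 mm tall. Origin: centre of its underside.
- mortar: Bystander: white ceramic mortar bowl, 110 mm across, 50 mm tall. Origin: centre of its underside.

How it is judged:
By the outcome, as a careful person would: the job done as asked, in the order asked, and still so for the second after the job is handed in, with the robot touching nothing.
It also fails if it takes over 70 s, if anything falls off the work surface, if the arm or the gripper's body presses on something with over 40 N, if the wrist force passes 120 N, or if a joint passes its speed limit or range.

ROBOT

A 7-joint arm with a two-finger parallel gripper is mounted at the origin on the work surface. World frame = base frame: x ahead of the robot, y to its left, z up, the work surface at z = 0. Lengths are in m, angles in rad, forces in N, time in s.
With the tool pointing down it reaches from about 0.4 to 0.9 m from the base axis. Payload 5.6 kg.
Tool frame: the origin (TCP) lies midway between the tips of the shut fingers; the grasp point (between the pads) lies 19 mm behind it; y points along the fingers, z is the direction in which the jaws open and shut, and the axes are right-handed (so a half turn about y gives the same grasp; the last joint's range is limited). The gripper opens to 92 mm and grips with 3 to 60 N. Pads are 20 mm wide; open, the fingers measure 128 mm over their backs; the gripper's body (75 mm by 189 mm) begins 69 mm behind the grasp point.
Start: joints at [-1.328, 0.468, -0.012, 1.603, 0.006, 1.071, -0.056], TCP at [0.183, 0.624, 0.215] pointing down, gripper open.
Joint ranges: [-2.53, 2.53], [-0.31, 2.02], [-1.57, 1.55], [0.28, 2.44], [-1.29, 4.43], [0.15, 1.84], [-2.92, 2.92]. Speed limits (rad/s): [2.57, 2.57, 3.14, 3.14, 3.14, 3.14, 3.14].

INTERFACE

Orientations are given as a 3x3 rotation matrix whose columns are the frame's x, y, z axes.
In Python, from station import env, effector, solver, viewer, workorder, search_frame, tip_of gives the robot as it stands. Calls block until the motion is done:
- env.reach(position, orientation): joint-space move of the TCP to a pose.
- env.movel(position, frame=None, rate=0.15): straight line of the TCP; frame=None keeps the orientation; rate is the mean speed in m/s.
- env.goto_joints(angles): joint-space move.
- effector.release() and effector.grasp(squeeze=None): open the fingers fully, or close them until they stop; squeeze is the grip in N (None keeps the last).
- env.pause(seconds).
- solver.inverse_kinematics(position, orientation): joint angles nearest the present ones, or None.
- env.sense(): the state.
- viewer.read_camera(name): name is "scene" or "top"; returns (picture, depth): 480x640x3 uint8, red, green, blue; 480x640 float32, m along the optical axis (not along the pixel's ray), 0 where there is no reading.
- viewer.camera_info(name): a dict with "intrinsics" (3x3 intrinsics, pixels), "eye" and "rotation" of the camera in the world. Camera axes: x right, y up, looking along -z (the intrinsics and any distortion apply to the point x, -y, -z); pixel columns grow to the right and rows downward; lengths in m; the calibration is good to about 2 mm. A picture is of the moment at which its call begins. camera_info takes no time and is no camera call.
A pose or a line that the arm cannot do raises env.PlanningError and nothing moves.
- workorder.finish_job(): hands the job in, once; it reports no verdict.
Trained networks look in the newest picture that a camera, given by its name, has taken for a name from the list of things; names that differ only in an ending like _2 or _b are one class to them, and where a whole thing is asked for, a point or a joint stands for the part that bears it (a point fixed in the world has none). Each returns a list of dicts, best first, with "score" (0 to 1); they miss things now and then, are a little off and sometimes report something else, mostly with a low value. They report only what shows in the picture. A call takes as long as a camera call.
- search_frame(camera, name): "at" ([x, y, z] in m, in world coordinates, good to about 4 mm: the middle of the surface that is visible of it).
- tip_of(camera, name): "at" ([x, y, z] in m, in world coordinates, good to about 4 mm: a listed point, or the origin of a listed thing).
The state is a dict: "t": time; "joint_positions": joint angles; "joint_velocities": joint speeds; "tau": joint torques, N m; "ee_pos": TCP position; "tcp_rot": TCP orientation; "wrist_force": force on the tool from outside, world axes, zero at the start; "moment": the same for the moment, N m; "gripper_width": finger opening in m.
Only numpy, scipy, OpenCV 4.12 (cv2) and the standard library are available. Lean on these libraries where they do the work, as an engineer would, in place of code of your own. Each camera call takes 0.05 s, during which the arm holds its last target. There are 200 camera calls.

## Working session

There is one attempt and no reset: what is moved stays moved. The work goes in short steps, each a Python script; the robot and the scene stay as the last script left them, time stands still between calls to the robot, and variables do not carry over. Pictures are saved under pics/ and viewed, about 8 in all and at most 12, crops included, and the job is handed in when it is done.

```bash
ls; mkdir -p pics; python3 - <<'E'
from station import env, effector, solver, viewer, workorder, search_frame, tip_of
import cv2, numpy as np
for c in ["scene","top"]:
    p,d=viewer.read_camera(c); cv2.imwrite(f"pics/{c}0.png",p[:,:,::-1]); np.save(f"pics/{c}0.npy",d)
    i=viewer.camera_info(c); print(c,np.round(i["intrinsics"],1).tolist(),np.round(i["eye"],3),np.round(i["rotation"],3).tolist(),[k for k in i])
    for n in ["dispenser","outlet","spout","mouth","plunger","jar","jar_lid","beaker","spatula","solvent_bottle","sample_pot","mortar"]:
        for f in (search_frame,tip_of):
            try: print(n,f.__name__,[(np.round(r["at"],3).tolist(),round(r["score"],2)) for r in f(c,n)[:2]])
            except Exception as e: print(n,f.__name__,e)
s=env.sense();print(s["t"],s["tcp_rot"],s["gripper_width"])
E
```

```text
pics
scene [[528.8, 0.0, 322.4], [0.0, 528.8, 243.1], [0.0, 0.0, 1.0]] [1.054 0.753 0.798] [[-0.803, -0.366, 0.471], [0.597, -0.481, 0.643], [-0.008, 0.797, 0.604]] ['intrinsics', 'eye', 'rotation']
dispenser call [([0.54, -0.025, 0.091], 0.8)]
dispenser call [([0.522, -0.03, -0.001], 0.84), ([0.36, 0.088, 0.001], 0.24)]
outlet call [([0.535, -0.02, 0.091], 0.77)]
outlet call [([0.518, 0.008, 0.094], 0.8)]
spout call [([0.537, -0.019, 0.089], 0.77)]
spout call [([0.516, 0.026, -0.0], 0.88)]
mouth call [([0.536, -0.024, 0.09], 0.92), ([0.528, -0.152, 0.103], 0.58)]
mouth call [([0.523, -0.08, 0.095], 0.7)]
plunger call [([0.529, -0.152, 0.104], 0.82)]
plunger call it knows: ball1_center, ball2_center, ball3_center, ball4_center, beaker, dispenser, jar, jar_lid, mortar, mouth, outlet, sample_pot, solvent_bottle, spatula, spout
jar call [([0.498, 0.221, 0.04], 0.56)]
jar call [([0.496, 0.219, 0.002], 0.66)]
jar_lid call [([0.369, 0.098, 0.011], 0.89)]
jar_lid call [([0.359, 0.09, 0.001], 0.81), ([0.496, 0.217, -0.0], 0.21)]
beaker call [([0.699, -0.168, 0.07], 0.59)]
beaker call [([0.69
[... 1430 characters left out ...]
, -0.001], 0.87)]
beaker call [([0.699, -0.202, 0.052], 0.59)]
beaker call [([0.691, -0.189, 0.003], 0.73)]
spatula call [([0.389, -0.053, 0.004], 0.86)]
spatula call [([0.401, -0.081, -0.002], 0.69)]
solvent_bottle call [([0.676, 0.366, 0.132], 0.8)]
solvent_bottle call [([0.687, 0.386, -0.002], 0.55)]
sample_pot call [([0.705, -0.041, 0.067], 0.91), ([0.522, -0.03, 0.18], 0.24)]
sample_pot call [([0.714, -0.044, 0.002], 0.73)]
mortar call [([0.67, -0.367, 0.028], 0.96)]
mortar call [([0.666, -0.354, -0.002], 0.61)]
2.4 [[ 9.59414781e-01  5.28583864e-05  2.81998716e-01]
 [-2.81998720e-01  9.84974671e-05  9.59414776e-01]
 [ 2.29369577e-05 -9.99999994e-01  1.09405923e-04]] 0.09226603204615848
```

View pictures.

View pics/scene0.png

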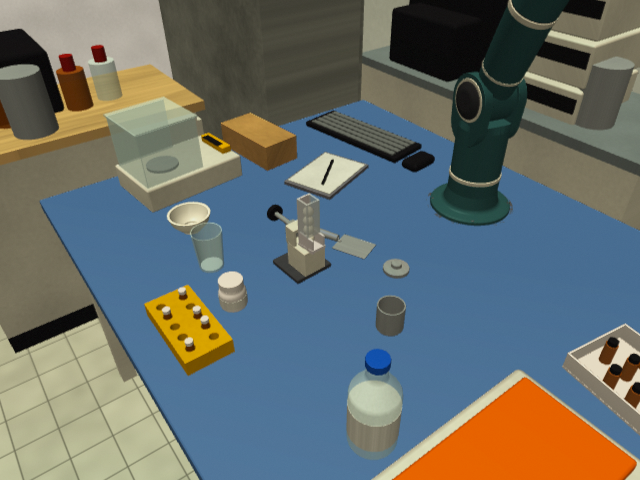

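View pics/top0.png

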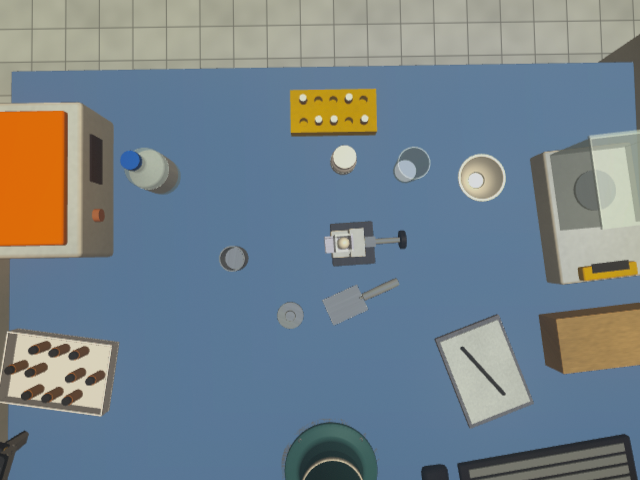

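The scene view shows the dispenser at about (305,240), with the plunger cap at (275,212) and the jar at (391,316). In the top view, the dispenser is at (350,243), the cap at (403,240) and the jar at (233,258), so the press direction is roughly world +y. Next I'll refine the axis and cap position from depth.

```bash
cat > h.py <<'E'
import numpy as np
from station import env, effector, solver, viewer, workorder, search_frame, tip_of
def cloud(c,d):
    i=viewer.camera_info(c);K=i["intrinsics"];v,u=np.indices(d.shape)
    P=np.stack([(u-K[0,2])/K[0,0]*d,-(v-K[1,2])/K[1,1]*d,-d],-1)
    P=P@np.array(i["rotation"]).T+i["eye"]; P[d<=0]=np.nan; return P
E
python3 - <<'E'
from h import *
for c in ["top","scene"]:
    P=cloud(c,np.load(f"pics/{c}0.npy")).reshape(-1,3)
    def box(x0,x1,y0,y1,z0,z1):
        return P[(P[:,0]>x0)&(P[:,0]<x1)&(P[:,1]>y0)&(P[:,1]<y1)&(P[:,2]>z0)&(P[:,2]<z1)]
    q=box(.46,.58,-.2,-.09,.07,.13)
    print(c,"stem+cap",len(q))
    for y in np.arange(-.2,-.09,.005):
        r=q[(q[:,1]>=y)&(q[:,1]<y+.005)]
        if len(r): print(round(y,3),len(r),"x",r[:,0].min().round(4),np.median(r[:,0]).round(4),r[:,0].max().round(4),"y",r[:,1].min().round(4),r[:,1].max().round(4),"zmax",r[:,2].max().round(4))
    m=box(.47,.57,-.08,.03,.14,.25)
    if len(m): print("magazine",m.min(0).round(4),m.max(0).round(4))
    j=box(.44,.56,.16,.28,.05,.08); print("jar rim",len(j),j.min(0).round(4),j.max(0).round(4))
    t=box(.46,.58,-.09,-.02,.115,.13); print("body top",len(t),t.min(0).round(4) if len(t) else'',t.max(0).round(4) if len(t) else '')
    print("bench z",np.median(box(.4,.6,.1,.15,-.02,.02)[:,2]).round(4))
# IK checks
def R(tilt,a):  # approach dir: down tilted toward -a ; jaw horizontal
    y=np.array([-np.sin(tilt)*a[0],-np.sin(tilt)*a[1],-np.cos(tilt)]);z=np.array([-a[1],a[0],0]);return np.stack([np.cross(y,z),y,z],1)
a=np.array([-.03,1.,0]);a/=np.linalg.norm(a)
for tl in (0,30,40,45):
  for s in (1,-1):
    M=R(np.radians(tl),a); M=M*np.array([s,1,s])
    for p in ([.495,.217,.05],[.518,.024,.05],[.525,-.2,.09]):
        q=solver.inverse_kinematics(p,M); print(tl,s,p,None if q is None else np.round(q,2))
E
```

```text
top stem+cap 310
-0.17 2 x 0.5117 0.5201 0.5285 y -0.1659 -0.1651 zmax 0.1149
-0.165 40 x 0.5074 0.5222 0.5439 y -0.1649 -0.16 zmax 0.122
-0.16 43 x 0.5075 0.5264 0.5439 y -0.16 -0.155 zmax 0.1203
-0.155 56 x 0.5077 0.5269 0.5442 y -0.1549 -0.1502 zmax 0.1203
-0.15 14 x 0.5205 0.5249 0.5292 y -0.15 -0.1451 zmax 0.1068
-0.145 10 x 0.5207 0.5249 0.5293 y -0.1441 -0.141 zmax 0.1064
-0.14 15 x 0.5188 0.525 0.5294 y -0.1397 -0.1351 zmax 0.1069
-0.135 13 x 0.5188 0.523 0.5295 y -0.1348 -0.1301 zmax 0.1077
-0.13 12 x 0.5188 0.5241 0.5296 y -0.1293 -0.1259 zmax 0.107
-0.125 16 x 0.5189 0.5253 0.5298 y -0.1248 -0.12 zmax 0.1064
-0.12 11 x 0.5189 0.5211 0.5276 y -0.1199 -0.1154 zmax 0.1062
-0.115 10 x 0.5191 0.5234 0.5277 y -0.1141 -0.1109 zmax 0.1068
-0.11 11 x 0.5191 0.5234 0.5278 y -0.1098 -0.1056 zmax 0.1068
-0.105 17 x 0.5149 0.5214 0.5278 y -0.105 -0.1001 zmax 0.1087
-0.1 20 x 0.5128 0.5213 0.5321 y -0.0998 -0.0955 zmax 0.1105
-0.095 20 x 0.5129 0.5225 0.5322 y -0.0944 -0.0914 zmax 0.1098
magazine [ 0.5013 -0.0454  0.1402] [ 0.536  -0.0095  0.2033]
jar rim 149 [0.4629 0.1853 0.0501] [0.5
[... 2211 characters left out ...]
0 1 [0.525, -0.2, 0.09] [-0.22  0.56  0.17  2.06  0.91  0.81  2.35]
40 -1 [0.495, 0.217, 0.05] [-1.13  0.83  0.51  1.75  0.19  1.09 -0.78]
40 -1 [0.518, 0.024, 0.05] [-0.94  0.76  0.59  1.97  0.33  0.83 -0.66]
40 -1 [0.525, -0.2, 0.09] [-0.6   0.65  0.65  2.08  0.58  0.62 -0.51]
45 1 [0.495, 0.217, 0.05] [-0.69  0.83 -0.16  1.67  0.65  1.35  1.96]
45 1 [0.518, 0.024, 0.05] [-0.49  0.72 -0.04  1.92  0.8   1.11  2.05]
45 1 [0.525, -0.2, 0.09] [-0.25  0.6   0.15  2.06  0.99  0.88  2.25]
45 -1 [0.495, 0.217, 0.05] [-1.15  0.88  0.51  1.71  0.22  1.16 -0.81]
45 -1 [0.518, 0.024, 0.05] [-0.99  0.82  0.61  1.95  0.35  0.87 -0.71]
45 -1 [0.525, -0.2, 0.09] [-0.64  0.69  0.65  2.08  0.67  0.65 -0.64]
```

```bash
cat >> h.py <<'E'
a=np.array([-.037,1.,0]);a/=np.linalg.norm(a)
O=np.array([.520,-.030,0])
def R(tilt,s=-1):
    t=np.radians(tilt);y=-np.sin(t)*a-np.array([0,0,np.cos(t)]);z=np.array([-a[1],a[0],0])
    return np.stack([np.cross(y,z),y,z],1)*np.array([s,1,s])
def st(m=""):
    s=env.sense();print(m,"t",round(s["t"],2),"p",np.round(s["ee_pos"],4),"F",np.round(s["wrist_force"],1),"w",round(s["gripper_width"],4));return s
E
python3 - <<'E'
from h import *
import cv2
M=R(40); ap=M[:,1]
jar=np.array([.493,.216,0]); g=jar+[0,0,.038]+.019*ap
env.reach(g-.11*ap,M); st("pre")
env.movel(g,rate=.12); st("at")
effector.grasp(25); st("grip")
env.movel(g+[0,0,.015],rate=.08); st("lift")
p,d=viewer.read_camera("scene"); cv2.imwrite("pics/s1.png",cv2.resize(p[160:400,240:560,::-1],(640,480)))
print(tip_of("scene","jar")[:2])
E
```

```text
pre t 4.12 p [0.4904 0.2758 0.1078] F [-0.1 -0.2 -0.5] w 0.0918
at t 5.18 p [0.4938 0.2046 0.0238] F [-0.1 -0.   0.6] w 0.0918
grip t 5.79 p [0.4932 0.2039 0.0235] F [-1.8  1.1  1.6] w 0.0579
lift t 6.13 p [0.4938 0.2042 0.0389] F [-0.1 -0.2 -3.3] w 0.0583
[{'at': [0.5182, 0.0104, 0.0913], 'score': 0.51}]
```

View pics/s1.png

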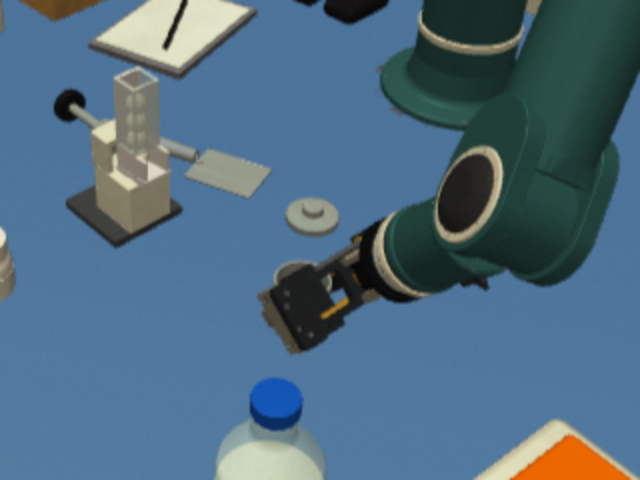

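The jar is held: the width is 58 mm and the wrist force shows 3.3 N of weight. In the crop, the gripper sits on the jar at about (300,300). Now I'll place it.

```bash
python3 - <<'E'
from h import *
import cv2
M=R(40); ap=M[:,1]
T=O+.056*a
g=T+[0,0,.038]+.019*ap
env.movel(g+.08*a+[0,0,.015],rate=.12); st("near")
env.movel(g+.03*a+[0,0,.007],rate=.08); st("in")
env.movel(g+[0,0,.006],rate=.05); st("over")
for k in (.003,.0015,.0008,.0002):
    env.movel(g+[0,0,k],rate=.02); s=st(k)
    if s["wrist_force"][2]>-1: break
effector.release(); st("rel")
env.movel(g-.12*ap,rate=.12); st("back")
env.movel(g-.12*ap+[0,0,.12]+.05*a,rate=.2); st("up")
for c in ("scene","top"):
    p,d=viewer.read_camera(c); cv2.imwrite(f"pics/{c}2.png",p[:,:,::-1]); np.save(f"pics/{c}2.npy",d)
    for n in ("jar","spout"): print(c,n,[(np.round(r["at"],3).tolist(),round(r["score"],2)) for r in tip_of(c,n)[:2]])
s=cv2.imread("pics/scene2.png")[160:340,220:460];t=cv2.imread("pics/top2.png")[150:330,220:460]
cv2.imwrite("pics/c2.png",cv2.resize(np.vstack([s,t]),None,fx=1.66,fy=1.66))
E
```

```text
near t 7.32 p [0.5155 0.0949 0.0382] F [-1.1 -0.4 -2.2] w 0.0581
in t 8.1 p [0.5175 0.0442 0.0303] F [-0.6  0.9 -2.2] w 0.058
over t 8.85 p [0.5185 0.014  0.0294] F [-0.  -0.5 -2.5] w 0.0581
0.003 t 9.15 p [0.5183 0.014  0.0263] F [ 0.5  0.6 -4.3] w 0.058
0.0015 t 9.4 p [0.5183 0.0138 0.0249] F [-0.1 -0.2 -2.4] w 0.058
0.0008 t 9.65 p [0.5184 0.0137 0.0242] F [-0.2  0.6 -3.2] w 0.0579
0.0002 t 9.9 p [0.5184 0.0137 0.0236] F [-0.4 -0.1 -3. ] w 0.0578
rel t 10.55 p [0.5184 0.0138 0.0237] F [ 0.4 -0.7  0.2] w 0.0919
back t 11.7 p [0.5151 0.0901 0.1151] F [ 0.6 -0.3  0.4] w 0.0919
up t 12.5 p [0.513  0.14   0.2345] F [-0.2  0.5 -0.5] w 0.092
scene jar [([0.52, 0.025, 0.003], 0.68), ([0.689, 0.39, 0.003], 0.43)]
scene spout []
top jar [([0.519, 0.023, 0.0], 0.56), ([0.512, 0.008, 0.094], 0.19)]
top spout [([0.52, 0.022, -0.001], 0.56)]
```

View pics/c2.png

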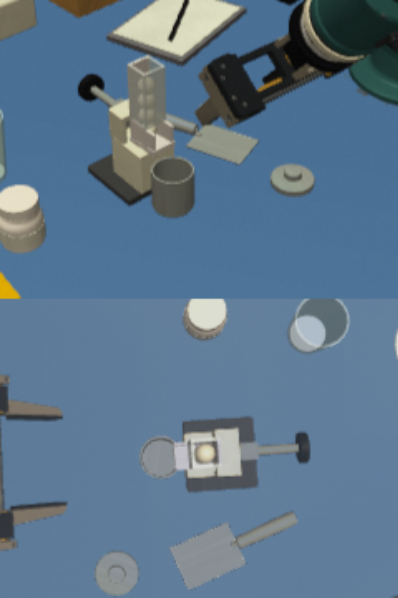

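The jar stands under the channel, at about (172,187) in the scene half of the crop and (160,457) in the top half. The networks put it at (0.519,0.024), against a spout position of (0.518,0.023). Next I move behind the cap with the fingers shut and the tool pointing down.

```bash
python3 - <<'E'
from h import *
import cv2
M=R(0)
effector.grasp(20)
env.reach([.513,.14,.34],M); st("up")
P=O+a*(-.052-.083-.010-.035)+[0,0,.085]
env.movel(P+[0,0,.255],rate=.25); st("over")
env.movel(P,rate=.2); st("behind"); print(np.round(env.sense()["joint_positions"],2))
for c in ("scene","top"):
    p,d=viewer.read_camera(c); cv2.imwrite(f"pics/{c}3.png",p[:,:,::-1]); np.save(f"pics/{c}3.npy",d)
s=cv2.imread("pics/scene3.png")[130:310,200:440];t=cv2.imread("pics/top3.png")[150:330,270:510]
cv2.imwrite("pics/c3.png",cv2.resize(np.vstack([s,t]),None,fx=1.66,fy=1.66))
E
```

```text
up t 14.67 p [0.5136 0.1381 0.3422] F [-1.1  0.9 -0.4] w 0.0005
over t 16.22 p [ 0.5269 -0.2085  0.3396] F [ 0.5 -0.3  0.9] w 0.0004
behind t 17.64 p [ 0.5274 -0.2102  0.086 ] F [0.7 0.4 0.4] w 0.0004
[-0.2   0.57  0.68  1.94 -0.5   0.8   0.8 ]
```

View pics/c3.png

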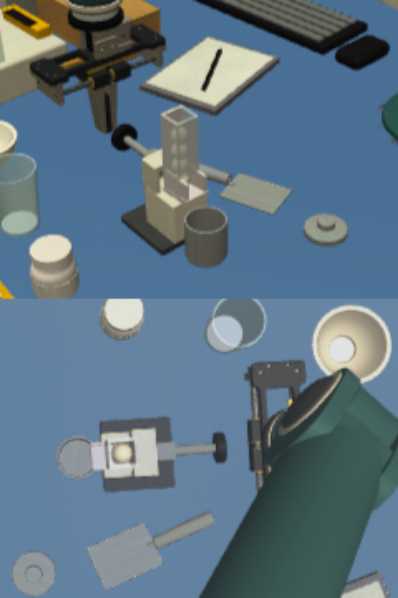

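The shut fingers hang behind the cap and line up with it: fingers at (105,100) and cap at (124,137) in the scene half, gripper at (262,440) and cap at (221,447) in the top half. Now the first stroke, stepped and watched by force.

```bash
cat >> h.py <<'E'
M0=R(0)
def pos(u): return O+a*u+[0,0,.085]     # u: dispenser x of the TCP
def fa():
    f=[]
    for _ in range(2): f.append(-env.sense()["wrist_force"]@a); env.pause(.02)
    return np.mean(f)
def stroke(u,start):
    """steps forward from u; returns (contact u, end u)"""
    c=None; log=[]
    while u<start+.07:
        f=fa(); x=(env.sense()["ee_pos"]-O)@a; log.append((round((u-start)*1e3,1),round(x*1e3,1),round(f,1)))
        if c is None and f>2.5: c=u
        tr=0 if c is None else u-c
        if f>15: break
        if c is not None and tr>.046: print("travel over"); break
        du=.002 if c is None else (.003 if tr<.033 else .0006)
        u+=du; env.movel(pos(u),M0,rate=.025)
    env.pause(.2); print(log); st("end"); return c,u
E
python3 - <<'E'
from h import *
import cv2
u0=-.180
u=u0+.022; env.movel(pos(u),M0,rate=.05); print("f",fa())
c,e=stroke(u,u0); print("contact",c,"end",e)
p,d=viewer.read_camera("top"); cv2.imwrite("pics/top4.png",p[:,:,::-1])
p,d=viewer.read_camera("scene"); cv2.imwrite("pics/scene4.png",p[:,:,::-1])
for k in (.02,.045,.06): env.movel(pos(e-k),M0,rate=.06)
env.pause(.3); st("back"); print(fa())
for c_ in ("scene","top"):
    p,d=viewer.read_camera(c_); cv2.imwrite(f"pics/{c_}5.png",p[:,:,::-1])
    for n in ["jar"]+[f"ball{i}_center" for i in (1,2,3,4)]: print(c_,n,[(np.round(r["at"],3).tolist(),round(r["score"],2)) for r in tip_of(c_,n)[:1]])
s=cv2.imread("pics/scene4.png")[170:290,230:350];t=cv2.imread("pics/top4.png")[180:300,310:430]
s5=cv2.imread("pics/scene5.png")[170:290,230:350];t5=cv2.imread("pics/top5.png")[180:300,310:430]
cv2.imwrite("pics/c5.png",cv2.resize(np.vstack([np.hstack([s,t]),np.hstack([s5,t5])]),None,fx=2.5,fy=2.5))
E
```

```text
f -0.23675025434752134
[(22.0, np.float64(-158.2), np.float64(0.1)), (24.0, np.float64(-156.1), np.float64(-0.0)), (26.0, np.float64(-153.9), np.float64(-0.5)), (28.0, np.float64(-151.9), np.float64(-0.2)), (30.0, np.float64(-149.9), np.float64(-0.3)), (32.0, np.float64(-147.9), np.float64(0.1)), (34.0, np.float64(-146.2), np.float64(0.5)), (36.0, np.float64(-145.2), np.float64(4.6)), (39.0, np.float64(-141.9), np.float64(4.9)), (42.0, np.float64(-139.7), np.float64(7.1)), (45.0, np.float64(-137.0), np.float64(7.5)), (48.0, np.float64(-134.0), np.float64(7.8)), (51.0, np.float64(-131.0), np.float64(7.5)), (54.0, np.float64(-127.9), np.float64(7.1)), (57.0, np.float64(-124.8), np.float64(7.0)), (60.0, np.float64(-122.0), np.float64(7.5)), (63.0, np.float64(-119.2), np.float64(7.4)), (66.0, np.float64(-116.4), np.float64(8.6)), (69.0, np.float64(-113.6), np.float64(9.3)), (69.6, np.float64(-113.3), np.float64(9.0))]
end t 24.42 p [ 0.5237 -0.1428  0.0852] F [-0.1 -9.4 -1.1] w 0.0004
contact -0.144 end -0.10979999999999995
back t 26.27 p [ 0.5263 -0.1994  0.085 ] F [ 0.3 -1.  -0. ] w 0.0008
0.4073153214949538
scene jar [([0.52, 0.027, 0.004], 0.71)]
scene ball1_center [([0.52, -0.017, 0.098], 0.54)]
scene ball2_center [([0.523, -0.084, 0.093], 0.25)]
scene ball3_center []
scene ball4_center []
top jar [([0.522, 0.025, -0.0], 0.63)]
top ball1_center [([0.519, -0.018, 0.103], 0.58)]
top ball2_center []
top ball3_center [([0.521, -0.029, 0.169], 0.54)]
top ball4_center [([0.524, -0.03, 0.17], 0.48)]
```

View pics/c5.png

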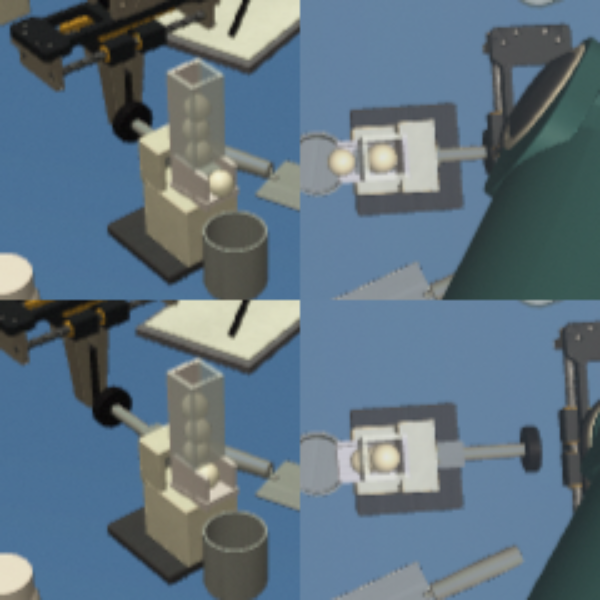

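The first stroke stopped at about 35 mm because of a bound in my own loop, not the force limit. So ball 1 didn't fall: in the top row it is at the channel end, (220,182), and after the return it shows at (207,470). Before the next stroke I need to know whether ball 2 dropped in behind it.

```bash
python3 - <<'E'
from h import *
import cv2
pt,dt=viewer.read_camera("top"); ps,ds=viewer.read_camera("scene")
np.save("pics/top6.npy",dt);np.save("pics/scene6.npy",ds)
for n in ("top0","top6"):
    P=cloud("top",np.load(f"pics/{n}.npy")).reshape(-1,3)
    L=P-O; X=L@a; Y=L@np.array([-a[1],a[0],0]); 
    m=(abs(Y)<.006)&(X>-.02)&(X<.06)
    print(n)
    for x in np.arange(-.02,.06,.003):
        r=m&(X>=x)&(X<x+.003); print((round(x*1e3),np.round(P[r,2]*1e3).astype(int).tolist()[:7]),end=" ")
    print()
for nm in ("scene0","scene6"):
    pass
a0=cv2.imread("pics/scene0.png")[185:275,275:345]; b=ps[185:275,275:345,::-1]
t0=cv2.imread("pics/top0.png")[215:270,310:390]; t=pt[215:270,310:390,::-1]
r1=cv2.resize(np.hstack([a0,b]),(700,450),interpolation=cv2.INTER_CUBIC)
cv2.imwrite("pics/c6.png",r1)
for k in ["ball%d_center"%i for i in (1,2,3,4)]: print(k,[(np.round(r["at"],3).tolist(),round(r["score"],2)) for r in search_frame("scene",k)[:4]])
E
```

```text
top0
(-20, []) (-17, [199, 200, 200]) (-14, [201, 199, 155, 182, 202, 196, 152]) (-11, [171, 175, 170]) (-8, [176, 172, 178, 173, 179, 173, 177]) (-5, [176, 179, 179, 180, 178, 179, 178]) (-2, [183, 180, 180, 181, 177, 181, 181]) (1, [181, 178, 180, 180, 182, 180, 179]) (4, [178, 181, 179, 175, 176, 178, 178]) (7, [177, 176, 179, 177, 179, 177]) (10, [174, 104, 170, 175, 122, 174, 175]) (13, [199, 202, 198]) (16, [198, 200, 201, 87, 199, 86, 201]) (19, [200, 118, 165, 202, 89, 115, 161]) (22, [84, 89, 89, 90, 86, 87]) (25, [85, 89, 89, 92, 89, 89, 89]) (28, [89, 92, 90, 88, 85]) (31, [88, 92, 86, 88, 89, 89, 87]) (34, [90, 1, 94, -2, 89, 89, 2]) (37, [-1, -1, 2, -1, 1]) (40, [-1, -2, 0, 1, 0]) (43, [0, 1, 1, 2, 1, 2, 6]) (46, [2, 1, -4, 0, 2, 0, 0]) (49, [-2, -3, -1, 2, 1]) (52, [-4, -1, -2, 2]) (55, [0, 4, -2, -3, 5, -1, 2]) (58, [4, -4]) 
top6
(-20, []) (-17, [200, 200, 201]) (-14, [200, 200, 152, 199, 201, 177, 201]) (-11, [184, 171, 172, 173, 171, 169]) (-8, [172, 173, 176, 174, 174, 175, 173]) (-5, [173, 178, 178, 178, 179, 174]) (-2, [175, 177, 174, 176, 178, 179, 177]) (1, [178, 177, 181, 178, 179, 174]) (4, [175, 175, 178, 176, 173, 172, 175]) (7, [168, 170, 173, 175, 173, 177, 171]) (10, [147, 148, 172, 148, 167, 172, 171]) (13, [198, 201]) (16, [198, 201, 200, 199, 199, 196, 201]) (19, [197, 106, 123, 165, 202, 107, 116]) (22, [103, 106, 104, 105, 108, 102]) (25, [90, 88, 88, 99, 90, 101, 91]) (28, [88, 88, 88, 90, 89]) (31, [92, 85, 87, 93, 92, 89, 88]) (34, [85, 6, 94, 2, 89, 91, 9]) (37, [5, 5, 4, 6, 2]) (40, [4, 5, 5, 3, 3]) (43, [3, 5, 4, 5, 6, 1, 2]) (46, [6, 4, 5, 6, 6, 6, 6]) (49, [3, 5, 3, 7, 5]) (52, [5, 2, 5, 7, 7]) (55, [3, 9, 5, 3, 3, 6, 4]) (58, [4, 1]) 
ball1_center [([0.538, -0.024, 0.099], 0.61), ([0.519, -0.007, 0.106], 0.45)]
ball2_center []
ball3_center []
ball4_center []
```

View pics/c6.png

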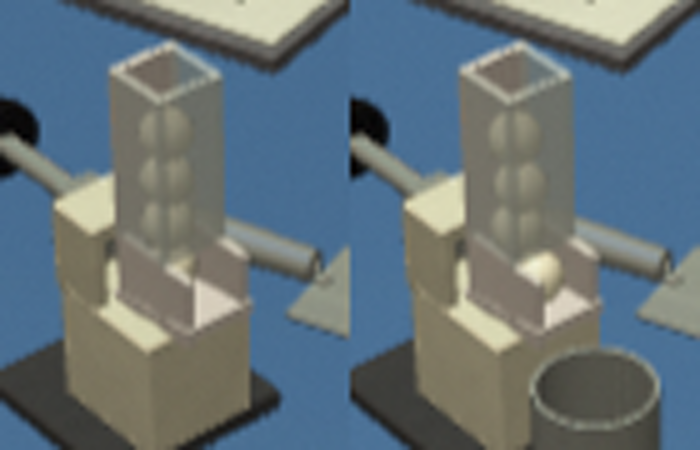

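Ball 1 rolled back to x≈+12 mm. The top of the stack only sank about 3 mm, from z 181 to 178, so ball 2 is leaning on ball 1 and hasn't dropped in behind it. A full stroke should therefore still give one ball. I'll press gently and check the stack height partway.

```bash
cat >> h.py <<'E'
def stack():
    P=cloud("top",viewer.read_camera("top")[1]).reshape(-1,3);L=P-O
    X=L@a;Y=L@np.array([-a[1],a[0],0]);k=(abs(X)<.005)&(abs(Y)<.005)
    return round(float(np.median(P[k,2]))*1e3,1)
def press(u,umax,step,fmax):
    while u<umax-1e-6:
        u+=step; env.movel(pos(u),M0,rate=.025)
        f=fa(); x=(env.sense()["ee_pos"]-O)@a
        print((round(u*1e3,1),round(x*1e3,1),round(f,1)),end=" ")
        if f>fmax: break
    print(); return u
E
python3 - <<'E'
from h import *
print("stack",stack())
env.movel(pos(-.149),M0,rate=.05)
u=press(-.149,-.134,.003,16); print("stack",stack())
u=press(u,-.125,.003,16); print("stack",stack()); st()
E
```

```text
stack 176.8
(-146.0, np.float64(-146.1), np.float64(-0.1)) (-143.0, np.float64(-144.0), np.float64(4.0)) (-140.0, np.float64(-140.5), np.float64(4.6)) (-137.0, np.float64(-137.4), np.float64(4.8)) (-134.0, np.float64(-134.6), np.float64(5.8)) 
stack 176.6
(-131.0, np.float64(-131.8), np.float64(5.9)) (-128.0, np.float64(-129.0), np.float64(7.1)) (-125.0, np.float64(-126.2), np.float64(6.4)) 
stack 176.8
 t 30.32 p [ 0.5245 -0.1562  0.0851] F [-0.7 -6.3  0.5] w 0.0007
```

The stack height is holding, so ball 2 is riding on the plunger. I'll continue to home.

```bash
python3 - <<'E'
from h import *
import cv2
u=press(-.125,-.113,.003,18); u=press(u,-.095,.0007,17); env.pause(.2); st("home"); print("stack",stack(),"u",u)
p,_=viewer.read_camera("scene"); cv2.imwrite("pics/scene7.png",p[:,:,::-1])
env.movel(pos(-.13),M0,rate=.05);env.movel(pos(-.156),M0,rate=.05);env.pause(.4); st("back"); print("stack",stack())
for c in ("scene","top"):
    p,_=viewer.read_camera(c); cv2.imwrite(f"pics/{c}8.png",p[:,:,::-1])
s=cv2.imread("pics/scene7.png")[170:290,240:340];s8=cv2.imread("pics/scene8.png")[170:290,240:340];t=cv2.imread("pics/top8.png")[180:300,310:410]
cv2.imwrite("pics/c8.png",cv2.resize(np.hstack([s,s8,t]),None,fx=2.6,fy=2.6,interpolation=cv2.INTER_CUBIC))
E
```

```text
(-122.0, np.float64(-123.4), np.float64(7.3)) (-119.0, np.float64(-120.8), np.float64(8.0)) (-116.0, np.float64(-118.0), np.float64(8.2)) (-113.0, np.float64(-115.2), np.float64(8.6)) 
(-112.3, np.float64(-114.8), np.float64(8.9)) (-111.6, np.float64(-114.2), np.float64(9.1)) (-110.9, np.float64(-113.6), np.float64(10.1)) (-110.2, np.float64(-113.0), np.float64(10.0)) (-109.5, np.float64(-112.3), np.float64(10.1)) (-108.8, np.float64(-111.7), np.float64(9.2)) (-108.1, np.float64(-111.0), np.float64(10.5)) (-107.4, np.float64(-110.3), np.float64(9.9)) (-106.7, np.float64(-109.6), np.float64(10.0)) (-106.0, np.float64(-109.0), np.float64(10.2)) (-105.3, np.float64(-108.3), np.float64(10.8)) (-104.6, np.float64(-107.6), np.float64(10.5)) (-103.9, np.float64(-107.0), np.float64(11.1)) (-103.2, np.float64(-106.4), np.float64(10.1)) (-102.5, np.float64(-105.8), np.float64(11.9)) (-101.8, np.float64(-105.8), np.float64(12.5)) (-101.1, np.float64(-105.8), np.float64(13.6)) (-100.4, np.float64(-105.8), np.float64(15.6)) (-99.7, np.float64(-105.7), np.float64(16.6)) (-99.0, np.float64(-105.7), np.float64(18.3)) 
home t 37.38 p [ 0.5234 -0.1357  0.0855] F [ -0.4 -18.4  -1.4] w 0.0007
stack 176.4 u -0.09899999999999987
back t 39.32 p [ 0.5258 -0.1857  0.085 ] F [0.  0.5 0.8] w 0.0007
stack 155.6
```

View pics/c8.png

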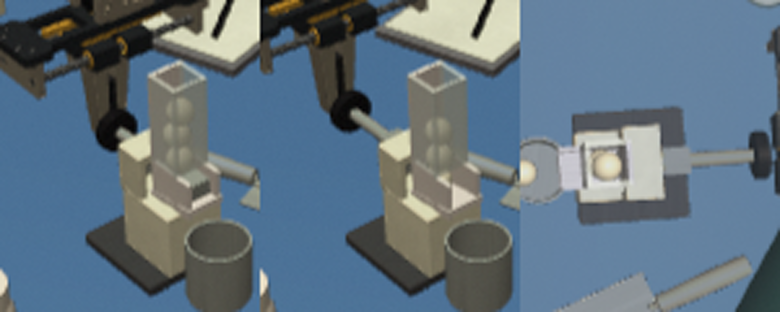

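The first full stroke reached the stop at x=−105.8 (40 mm of travel, peak 18 N). The right panel shows a ball in the jar at (527,172), the channel is empty, and the stack dropped by one ball. Now the second stroke.

```bash
python3 - <<'E'
from h import *
import cv2
env.movel(pos(-.148),M0,rate=.05)
u=press(-.148,-.109,.003,18); u=press(u,-.095,.0008,17); env.pause(.2); st("home"); print("stack",stack(),"u",u)
env.movel(pos(-.13),M0,rate=.05);env.movel(pos(-.156),M0,rate=.05);env.pause(.3); print("stack",stack())
env.movel(pos(-.185),M0,rate=.1); env.movel(pos(-.185)+[0,0,.15],M0,rate=.2); st("clear")
for c in ("scene","top"):
    p,_=viewer.read_camera(c); cv2.imwrite(f"pics/{c}9.png",p[:,:,::-1])
    for n in ("jar","jar_lid","beaker","spatula","sample_pot","mortar"): print(c,n,[(np.round(r["at"],3).tolist(),round(r["score"],2)) for r in tip_of(c,n)[:1]])
s=cv2.imread("pics/scene9.png")[140:320,180:420];t=cv2.imread("pics/top9.png")[200:290,280:400]
cv2.imwrite("pics/c9.png",np.vstack([cv2.resize(s,(400,300)),cv2.resize(t,(400,300),interpolation=cv2.INTER_CUBIC)]))
E
```

```text
(-145.0, np.float64(-146.1), np.float64(3.5)) (-142.0, np.float64(-143.8), np.float64(5.5)) (-139.0, np.float64(-141.1), np.float64(6.3)) (-136.0, np.float64(-138.2), np.float64(6.5)) (-133.0, np.float64(-135.0), np.float64(6.8)) (-130.0, np.float64(-131.9), np.float64(5.4)) (-127.0, np.float64(-129.0), np.float64(6.9)) (-124.0, np.float64(-126.2), np.float64(6.5)) (-121.0, np.float64(-123.5), np.float64(7.7)) (-118.0, np.float64(-120.7), np.float64(7.2)) (-115.0, np.float64(-117.9), np.float64(7.9)) (-112.0, np.float64(-115.1), np.float64(8.7)) (-109.0, np.float64(-112.3), np.float64(8.7)) 
(-108.2, np.float64(-111.7), np.float64(8.7)) (-107.4, np.float64(-111.0), np.float64(9.3)) (-106.6, np.float64(-110.2), np.float64(9.7)) (-105.8, np.float64(-109.5), np.float64(9.5)) (-105.0, np.float64(-108.8), np.float64(9.7)) (-104.2, np.float64(-108.0), np.float64(9.8)) (-103.4, np.float64(-107.3), np.float64(10.2)) (-102.6, np.float64(-106.5), np.float64(10.3)) (-101.8, np.float64(-105.9), np.float64(10.4)) (-101.0, np.float64(-105.8), np.float64(12.1)) (-100.2, np.float64(-105.8), np.float64(13.5)) (-99.4, np.float64(-105.8), np.float64(15.7)) (-98.6, np.float64(-105.8), np.float64(17.6)) 
home t 47.56 p [ 0.5234 -0.1357  0.0856] F [ -0.9 -17.2  -1.4] w 0.0003
stack 153.0 u -0.09860000000000002
stack 131.3
clear t 50.74 p [ 0.5263 -0.2141  0.2339] F [-0.2 -0.6 -0.4] w 0.0003
scene jar [([0.521, 0.026, 0.003], 0.61)]
scene jar_lid [([0.36, 0.086, 0.002], 0.73)]
scene beaker [([0.714, -0.04, 0.002], 0.66)]
scene spatula [([0.398, -0.084, 0.001], 0.6)]
scene sample_pot [([0.715, -0.04, 0.004], 0.7)]
scene mortar [([0.666, -0.353, 0.002], 0.85)]
top jar [([0.521, 0.026, -0.001], 0.69)]
top jar_lid [([0.359, 0.091, 0.001], 0.8)]
top beaker [([0.692, -0.188, 0.002], 0.88)]
top spatula [([0.397, -0.083, -0.001], 0.83)]
top sample_pot [([0.716, -0.04, -0.0], 0.88)]
top mortar [([0.666, -0.357, -0.002], 0.91)]
```

View pics/c9.png

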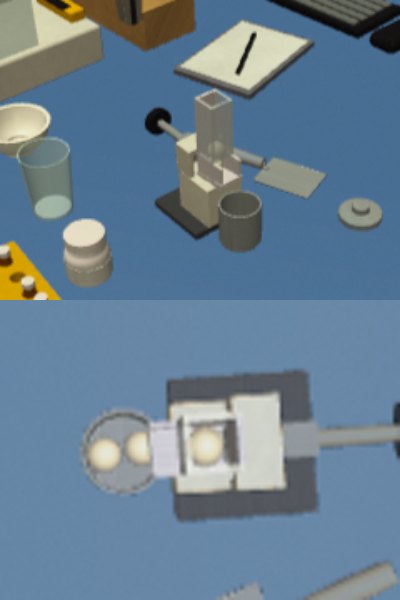

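The close-up of the top view shows two balls in the jar, at (103,454) and (140,447), with the jar upright under the outlet, the plunger out and the other things in place.

```bash
python3 -c "
from h import *
workorder.finish_job(); st('done')"
```

```text
the job is handed in; nothing more can be done
the job is handed in; nothing more can be done
```

The jar stands upright under the outlet with exactly two balls in it, and I handed the job in at about 51 s. However, the plunger was moved three times, not two.

- **Short first press:** my first press stopped about 7 mm short because of a limit in my own script. It dosed nothing, and ball 1 rolled back into the channel. Depth readings showed ball 2 had not dropped in behind it, so I carried on.
- **Two full strokes:** both reached the stop after 40 mm of travel, with a peak of about 18 N (the limit is 35 N). The plunger came right back out each time. The stack dropped by one ball per full stroke, with its top going from about 177 to 155 to 131 mm.
- **Last checks:**
  - The top view showed two balls in the jar, none spilled and the channel empty.
  - The networks put the jar at (0.521, 0.026), about 4 mm from the spout.
  - The lid, beaker, spatula, pot and mortar were within a few mm of where they started. I did not re-measure the solvent bottle, but the arm never went near it after picking up the jar.
- **One disagreement:** in the scene view the network reported the beaker at the pot's position. The top view and the picture both show the beaker unmoved.

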